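# Clamp a test bar on the sine plate

### The job

Take the steel test bar from its wooden cradle and lay it in the two V-supports on the sloping sine plate, with its lower end up against the end stop; set it down, do not drop it. Then push the toggle clamp's handle all the way over, past its dead point, so that the pad holds the bar down by itself, and leave the ring gauge, the small V-block and the small steel block where they are.

Things in the scene. Friction and masses are not known exactly. Their poses are not given: they have to be found in the camera images.
- bar: The loose test bar: plain ground-steel cylinder, 24 mm diameter, 150 mm long, about 0.25 kg, both ends alike. Origin at its centre; its x axis runs along the bar. At the start it lies level in the cradle, its centre 45 mm above the table.
- cradle: Fixed wooden cradle, origin under its centre on the table: base 150 x 60 x 10 mm and two upright V-supports, 42 mm wide and 16 mm thick, at x = +50 and -50 mm, their tops about 41 mm high. Between them 84 mm of the bar is free for the fingers. x runs along the bar.
- fixture: Fixed steel sine plate, 265 x 100 mm on the table, z up. Its top slopes up at 30 degrees towards the fixture's own level +x; clamp at the upper end, end stop at the lower. Origin on the table under the plate's middle. Two V-supports (90 degrees, 42 mm wide, 20 mm thick) stand at +50 and -50 mm along the slope from nest, 80 mm free between them for fingers.
- nest (a point): Centre of the bar when it rests in both V-supports against the end stop. Axes: x up-slope along the bar (30 degrees above level), y level across, z square to the plate. The plate's surface, 90 mm wide, is 32 mm below in z; the V-supports' tops about 3 mm below. The end stop (36 mm wide, top 18 mm above the bar's axis) has its face at x = -75 mm.
- clamp_pivot (a point): Pivot of the handle, at nest (138, 0, 26) mm, same axes as the nest; the handle turns about y. Two cheeks, 30 mm wide over all, hold it, from nest x = 92 to 156 mm, tops 36 mm above the bar's axis. The clamp arm, 50 mm to its pad, pivots 38 mm further down-slope; open it stands square to the plate, clear of the bar's end.
- handle_grip (a point): Middle of the outer half of the clamp handle, on its axis, 85 mm from the clamp pivot. The handle's grip is a black round-ended rod 18 mm thick that covers 38 to 114 mm from the pivot.
- clamp_handle (a joint): Handle angle, rad. 0: open, 65 degrees (1.134 rad) up from the plate's up-slope direction, about upright in the room. Grows as it is pushed up-slope and down: elevation over the plate = 1.134 - angle; stop at 1.0. Free to 0.65, staying where left; then the pad meets the bar and it resists (about 6 N at the grip) to the dead point, 0.9. Let go earlier it springs back; later it stays over.
- clamp_pad: Sprung black rubber pad under the tip of the clamp arm, 18 mm diameter; origin at its top, 9 mm above its face. When the handle is over it presses on the top of the bar, above the upper V-support (nest x = +50 mm), with about 18 N. It is moved only by the handle.
- ring_gauge: Bystander: loose steel ring 64 mm across, 22 mm high, origin under its centre.
- v_block: Bystander: loose steel V-block 40 x 50 x 42 mm, origin under its centre.
- square_block: Bystander: loose plain steel block 50 x 35 x 45 mm, origin under its centre.
There are look-alikes about, which are no part of the job. There is more than one size of the bar; the job needs the largest.

How it is judged (in metres and radians):
On the way:
1. the bar lies in both V-supports, let go, with the clamp still open (y of bar in the frame of nest between -0.004 and 0.004 m and z of bar in the frame of nest between -0.004 and 0.004 m and x of bar in the frame of nest below 0.02 m and angle between the x axis of bar and the x axis of nest, either way round below 0.08 rad and contact force between the fingers and bar below 0.1 N and value of joint clamp_handle below 0.55 rad), for 0.2 s.
At the end, for the whole second after the job is handed in: The handle is over its dead point (angle above 0.94 rad), the pad presses on the bar with more than 10 N, and the bar lies still in both V-supports within 4 mm across and in height, within 0.06 rad of the nest's direction, its lower end within 5 mm of the end stop (value of joint clamp_handle above 0.94 rad and contact force between clamp_pad and bar above 10 N and x of bar in the frame of nest between -0.005 and 0.005 m and y of bar in the frame of nest between -0.004 and 0.004 m and z of bar in the frame of nest between -0.004 and 0.004 m and angle between the x axis of bar and the x axis of nest, either way round below 0.06 rad and linear speed of bar below 0.02 m/s); the robot touches nothing.
It fails at once if the bar is dropped (moves faster than 0.5 m/s with no finger on it) (linear speed of bar above 0.5 m/s and contact force between the fingers and bar below 0.2 N).
It fails at once if a bystander is moved more than 25 mm (distance of any of ring_gauge, v_block, square_block from where it was at the start of the episode above 0.025 m).
It also fails if it takes over 58 s, if anything falls off the work surface, if the arm or the gripper's body presses on something with over 40 N, if the wrist force passes 120 N, or if a joint passes its speed limit or range.

### The arm

A 6-joint arm with a two-finger parallel gripper is mounted at the origin on the work surface. World frame = base frame: x ahead of the robot, y to its left, z up, the work surface at z = 0. Lengths are in m, angles in degrees, forces in N, time in s.
With the tool pointing down it reaches from about 0.35 to 0.875 m from the base axis. Payload 4.2 kg.
Tool frame: the origin (TCP) lies at the very end of the fingers, on their centre line; the grasp point (between the pads) lies 19 mm behind it; z points along the fingers, y is the direction in which the jaws open and shut (so a half turn about z gives the same grasp; the last joint's range is limited). The gripper opens to 85 mm and grips with 20 to 120 N. Pads are 22 mm wide; open, the fingers measure 114 mm over their backs; the gripper's body (76 mm by 85 mm) begins 54 mm behind the grasp point. The pads swing forward as they close: fully open they stand 13 mm farther back than shut.
Start: joints at [83.572, 22.042, 0.453, 0, -68.411, -14.817], TCP at [0.226, 0.583, 0.231] pointing down, gripper open.
Joint ranges: [-179.83, 179.83], [-69.29, 118.12], [-61.27, 80.66], [-181.25, 117.63], [-171.15, -9.14], [-177.46, 177.46]. Speed limits (degrees/s): [159.86, 159.86, 180, 180, 180, 180].

### API

Orientations are given as a 3x3 rotation matrix whose columns are the frame's x, y, z axes.
In Python, from cell import robot, imaging gives the robot as it stands.
- The arm moves only by the shell command python3 -m jog 'ROWS' [FORCE]. ROWS is a JSON object of lists of equal length, an entry for each row: "xyz": the shift along the tool's x, y, z each as a share of 0.3 m, from -1 to 1, a list of three; "twist": the turn, a rotation vector about the tool's x, y, z each as a share of pi/2 rad, from -1 to 1, a list of three; "claw": the gripper's target within -1 to 1 (shut at 1, half-way at 0, fully open at -1). A call has 1 to 10 rows; each row is the pose to reach, as a shift and turn from the pose measured when the call began, along the tool's axes at that moment; what a row does not reach only later rows make up. A row lasts 1/12 s, in which the tool goes at most 41.7 mm and 7.16 degrees, less where a joint would pass 70% of its speed; a pose out of reach is approached as far as the arm can. A call with a number of a shift or a turn outside -1 to 1 is refused whole. A call with a gripper value outside its range is refused whole. The fingers move at their own pace and stop on an object; FORCE is the grip in N (left out, the last holds). Time passes only in rows, so rows that repeat a pose let the fingers close. It gives the time, the measured TCP pose, the force and the opening at its end, in the units of the state.
- robot.get_state(): the state, without advancing time (a new reading comes with each control period).
- imaging.capture(name): name is "scene" or "top" or "wrist"; returns the picture (400x640x3 uint8, red, green, blue); there is no depth.
- imaging.calibration(name): a dict with "fx", "fy", "cx", "cy" (pixels), "k1" (the pictures are not rectified: a ray, as slopes to the right and down, at radius r is drawn at 1 + k1 r^2 times it, then the intrinsics apply), "R" (3x3) and "t" (3): a world point X has camera coordinates R X + t. Camera axes: x right, y down, z forward; pixel columns grow to the right and rows downward; lengths in m; the calibration is good to about 2 mm. A picture is of the moment at which its call begins: read the wrist's pose just before it. calibration takes no time and is no camera call; for the wrist camera it gives the pose at the moment of the call.
- robot.job_done(): hands the job in, once; it reports no verdict.
Trained networks look in the newest picture that a camera, given by its name, has taken for a name from the list of things; names that differ only in an ending like _2 or _b are one class to them, and where a whole thing is asked for, a point or a joint stands for the part that bears it (a point fixed in the world has none). Each returns a list of dicts, best first, with "p" (0 to 1); they miss things now and then, are a little off and sometimes report something else, mostly with a low value. They report only what shows in the picture. A call takes as long as a camera call. They do not tell look-alikes from the thing itself.
- imaging.look_for(camera, label): "xy" ([column, row] in pixels, amid what is visible of it).
The state is a dict: "time": time; "q": joint angles; "joint_vel": joint speeds; "joint_efforts": joint torques, N m; "ee_pos": TCP position; "tcp_rot": TCP orientation; "ft_force": force on the tool from outside, world axes, zero at the start; "moment": the same for the moment, N m; "width": opening from 0.0 (shut) to 1.0 (fully open).
Only numpy, scipy, OpenCV 4.12 (cv2) and the standard library are available. Lean on these libraries where they do the work, as an engineer would, in place of code of your own. Each camera call takes 0.05 s, during which the arm holds its last target.

## Working session

There is one attempt and no reset: what is moved stays moved. The work goes in short steps, Python scripts to look and compute and a shell command to move; the robot and the scene stay as the last step left them, time stands still between calls to the robot, and variables do not carry over. Pictures are saved under pics/ and viewed, and the job is handed in when it is done.

```bash
ls; mkdir -p pics; python3 - <<'E'
from cell import robot, imaging
import cv2
s=robot.get_state();print(s)
for n in ("scene","top"):
    im=imaging.capture(n);cv2.imwrite(f"pics/{n}0.png",im[:,:,::-1])
    print(n,imaging.calibration(n))
    for l in ("bar","cradle","fixture","handle_grip","clamp_pad","ring_gauge","v_block","square_block"):
        print(l,[(r['xy'],round(r['p'],2)) for r in imaging.look_for(n,l)])
E
```

```text
pics
{'time': 0.0, 'q': array([ 8.35721930e+01,  2.20910110e+01,  3.78794966e-01, -2.99380930e-02,
       -6.84110344e+01, -1.48180512e+01]), 'joint_vel': array([ 0.02023722, -0.00988902, -0.04131258,  0.02880305, -0.00169912,
       -0.04863971]), 'joint_efforts': array([-7.44118897e-04, -3.92289019e+01,  1.88392299e+01,  4.18601274e+00,
       -4.79446258e-03, -5.16103981e-06]), 'ee_pos': array([0.22623111, 0.58198223, 0.23020977]), 'tcp_rot': array([[ 9.31964221e-01, -3.62549538e-01, -7.23623508e-04],
       [-3.62550251e-01, -9.31961896e-01, -2.08316053e-03],
       [ 8.08593513e-05,  2.20378096e-03, -9.99997568e-01]]), 'ft_force': array([-0.51954471,  0.14579996, -0.09094567]), 'moment': array([-0.04010168, -0.00563852, -0.01082021]), 'width': 1.00433629284115}
scene {'fx': 400.6917041995692, 'fy': 400.6917041995692, 'cx': 323.0925433936667, 'cy': 202.28681406674062, 'k1': -0.00705720694031253, 'R': array([[ 0.79032615,  0.61267434, -0.00383721],
       [ 0.46930822, -0.60939185, -0.63905506],
       [-0.393871  ,  0.50326109, -0.76915142]]), 't': array([-0.43079459, -0.12415459
[... 349 characters left out ...]

square_block [([374.6, 166.8], 0.71)]
top {'fx': 466.77384328191107, 'fy': 466.77384328191107, 'cx': 329.96826904817664, 'cy': 203.10387880607198, 'k1': 0.03539898109461395, 'R': array([[ 0.00496126, -0.99995368, -0.00824713],
       [-0.99700968, -0.0043103 , -0.07715648],
       [ 0.07711736,  0.00860526, -0.99698489]]), 't': array([0.02663425, 0.53046169, 1.39875108])}
bar [([439.6, 163.3], 0.79), ([423.5, 259.7], 0.68), ([432.1, 208.1], 0.65), ([326.6, 159.6], 0.45)]
cradle [([426.1, 215.2], 0.87)]
fixture [([299.8, 229.8], 0.89), ([427.0, 213.6], 0.72)]
handle_grip [([276.8, 233.6], 0.52)]
clamp_pad []
ring_gauge [([374.9, 157.7], 0.67)]
v_block [([328.0, 159.2], 0.53)]
square_block []
```

View pics/scene0.png

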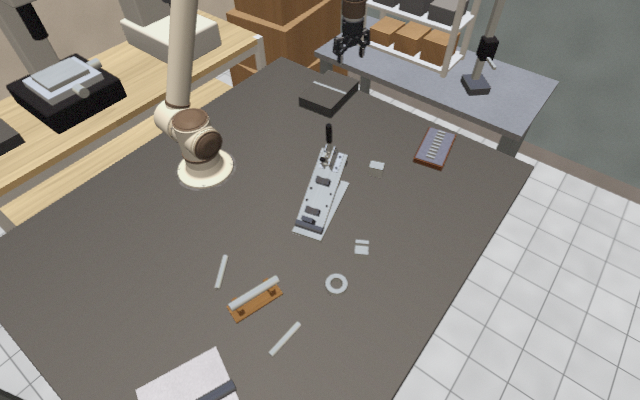

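View pics/top0.png

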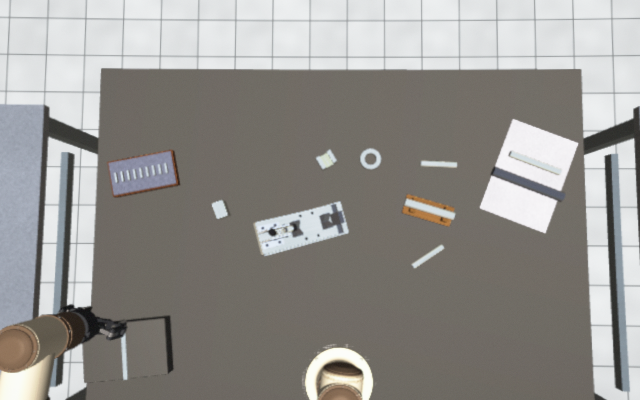

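```bash
cat > h.py <<'E'
import numpy as np, cv2
from cell import robot, imaging
def ray(c,px):
    p=np.array([(px[0]-c['cx'])/c['fx'],(px[1]-c['cy'])/c['fy']]);u=p.copy()
    for _ in range(20): u=p/(1+c['k1']*(u@u))
    d=np.array(c['R']).T@np.array([u[0],u[1],1]);o=-np.array(c['R']).T@np.array(c['t'])
    return o,d
def onz(c,px,z):
    o,d=ray(c,px);return o+d*(z-o[2])/d[2]
def proj(c,X):
    X=np.atleast_2d(X);q=X@np.array(c['R']).T+np.array(c['t']);u=q[:,:2]/q[:,2:]
    r=(u**2).sum(1,keepdims=True);u=u*(1+c['k1']*r)
    return u*[c['fx'],c['fy']]+[c['cx'],c['cy']]
E
python3 - <<'E'
from h import *
im=cv2.imread('pics/top0.png')
for n,(x0,y0,w,h) in {'fix':(245,190,115,75),'cra':(395,185,70,50)}.items():
    k=min(800//w,600//h);cv2.imwrite(f'pics/top_{n}.png',cv2.resize(im[y0:y0+h,x0:x0+w],None,fx=k,fy=k,interpolation=cv2.INTER_CUBIC));print(n,k)
c=imaging.calibration('top')
for l,p in dict(ring=(371,158),v=(326,159),sq=(220,209),crad=(429,210),fix=(301,229),b2=(439,164),b3=(428,256)).items(): print(l,onz(c,p,0.02).round(3))
E
```

```text
fix 6
cra 11
ring [ 0.669 -0.096  0.02 ]
v [0.666 0.042 0.02 ]
sq [0.511 0.363 0.02 ]
crad [ 0.511 -0.271  0.02 ]
fix [0.451 0.116 0.02 ]
b2 [ 0.651 -0.303  0.02 ]
b3 [ 0.372 -0.266  0.02 ]
```

View pics/top_fix.png

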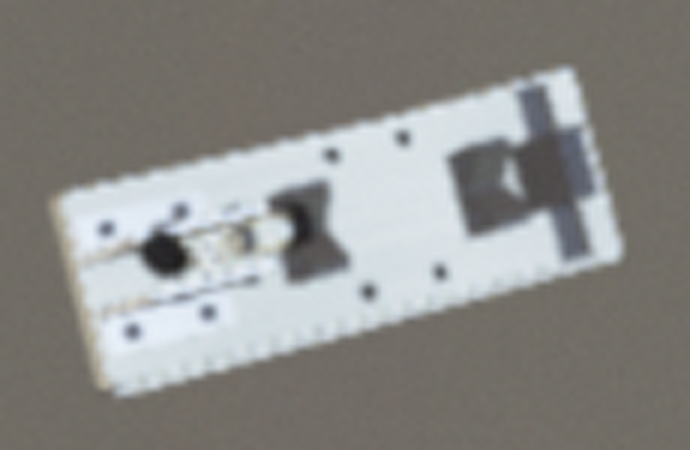

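View pics/top_cra.png

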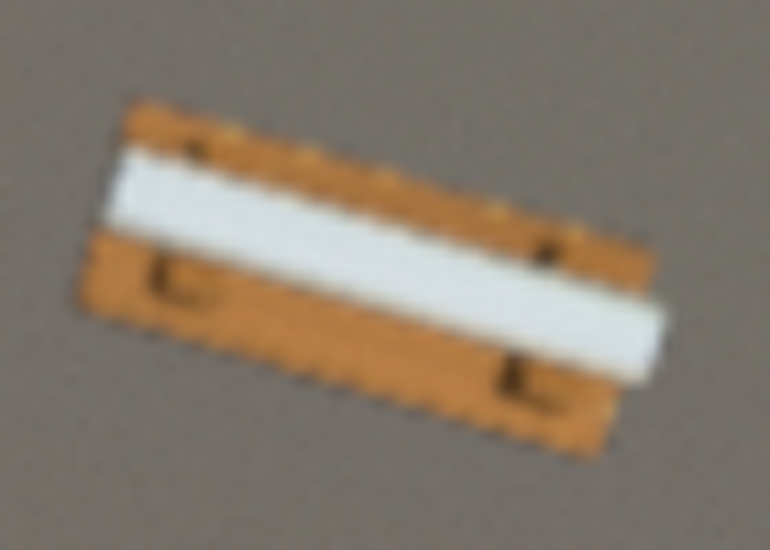

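```bash
cat >> h.py <<'E'
def tri(obs):
    A=np.zeros((3,3));b=np.zeros(3)
    for c,p in obs:
        o,d=ray(c,p);d=d/np.linalg.norm(d);M=np.eye(3)-np.outer(d,d);A+=M;b+=M@o
    X=np.linalg.solve(A,b);return X,[np.round(proj(c,X)[0]-p,1) for c,p in obs]
E
python3 - <<'E'
from h import *
c=imaging.calibration('top')
f=lambda x,y,k,x0,y0:((x+.5)/k-.5+x0,(y+.5)/k-.5+y0)
a=onz(c,f(117,183,11,395,185),.047);b=onz(c,f(655,345,11,395,185),.047)
print(a,b,(a+b)/2,np.linalg.norm(a-b),np.degrees(np.arctan2(*(a-b)[1::-1])))
for p in [(118,395),(625,262),(575,68),(55,195)]:
  print(p,onz(c,f(*p,6,245,190),0.0).round(3),onz(c,f(*p,6,245,190),0.15).round(3))
im=cv2.imread('pics/scene0.png')
x0,y0,w,h=285,115,80,125
cv2.imwrite('pics/sc_fix.png',cv2.resize(im[y0:y0+h,x0:x0+w],None,fx=4.8,fy=4.8,interpolation=cv2.INTER_CUBIC))
E
```

```text
[ 0.53500065 -0.19511709  0.047     ] [ 0.49181614 -0.33920239  0.047     ] [ 0.51340839 -0.26715974  0.047     ] 0.15041766831095493 73.31574017422261
(118, 395) [0.371 0.229 0.   ] [0.376 0.207 0.15 ]
(625, 262) [ 0.439 -0.029  0.   ] [ 0.437 -0.024  0.15 ]
(575, 68) [ 0.539 -0.003  0.   ] [ 0.527 -0.001  0.15 ]
(55, 195) [0.472 0.263 0.   ] [0.467 0.238 0.15 ]
```

View pics/sc_fix.png

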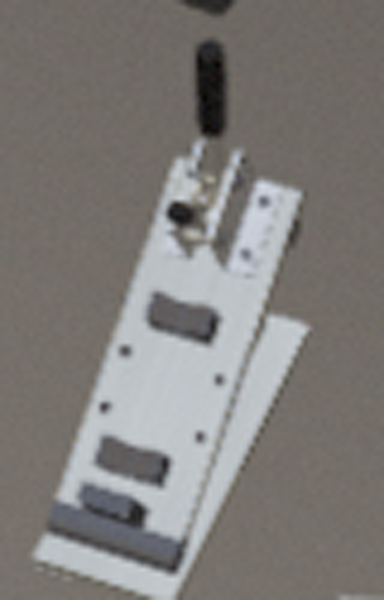

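```bash
python3 - <<'E'
from h import *
s=robot.get_state();c=imaging.calibration('wrist')
R=np.array(s['tcp_rot']);cp=-c['R'].T@c['t']
print(c['fx'],c['k1'],'cam in tool',R.T@(cp-s['ee_pos']),'axes',(R.T@c['R'].T).round(3))
# fit nest from rough features
from scipy.optimize import least_squares
t=imaging.calibration('top');sc=imaging.calibration('scene')
ft=lambda x,y:((x+.5)/6-.5+245,(y+.5)/6-.5+190)
fs=lambda x,y:((x+.5)/4.8-.5+285,(y+.5)/4.8-.5+115)
e=lambda an,r:(138+r*np.cos(an),0,26+r*np.sin(an))
obs=[(t,e(1.134,112),ft(165,250)),(sc,e(1.134,114),fs(208,42)),(sc,e(1.134,38),fs(210,135)),
 (t,(40,21,-3),ft(350,268)),(t,(40,-21,-3),ft(330,182)),
 (sc,(50,0,-6),fs(183,312)),(sc,(-50,0,-6),fs(132,455))]
def T(p):
    a=p[3];fx=np.array([np.cos(a),np.sin(a),0]);z=np.array([0,0,1]);c3,s3=np.cos(np.pi/6),.5
    X=c3*fx+s3*z;Z=-s3*fx+c3*z;return np.c_[X,np.cross(Z,X),Z],np.array(p[:3])
def res(p):
    R,o=T(p);return np.concatenate([proj(c,R@(np.array(f)/1e3)+o)[0]-q for c,f,q in obs])
r=least_squares(res,[.45,.1,.12,1.82],loss='soft_l1');print(r.x,np.degrees(r.x[3]));print(res(r.x).reshape(-1,2).round(1))
E
```

```text
277.5095974282955 -0.01885454276136609 cam in tool [ 0.08320723 -0.00071307 -0.14185394] axes [[-0.    -0.946 -0.323]
 [ 1.    -0.     0.   ]
 [-0.    -0.323  0.946]]
[0.46461721 0.07235203 0.11580245 1.85305768] 106.17238424718423
[[-0.4  0.6]
 [ 0.5 -0. ]
 [ 0.7 -0.7]
 [ 0.7 -0. ]
 [-0.1 -0.2]
 [-0.5  0.3]
 [-0.2  0.6]]
```

```bash
cat >> h.py <<'E'
from scipy.spatial.transform import Rotation as Ro
def nestR(a):
    fx=np.array([np.cos(a),np.sin(a),0]);z=np.array([0,0,1]);c3,s3=np.cos(np.pi/6),.5
    X=c3*fx+s3*z;Z=-s3*fx+c3*z;return np.c_[X,np.cross(Z,X),Z]
def toolR(X,Z):
    X=np.array(X)/np.linalg.norm(X);Z=np.array(Z)/np.linalg.norm(Z);return np.c_[X,np.cross(Z,X),Z]
def delta(pos,R):
    s=robot.get_state();R0=np.array(s['tcp_rot'])
    d=R0.T@(np.array(pos)-s['ee_pos'])/.3;w=Ro.from_matrix(R0.T@R).as_rotvec()/(np.pi/2)
    print('xyz',d.round(4),'twist',w.round(4),'rows>=',np.linalg.norm(d)*300/41.7,np.linalg.norm(w)*90/7.16)
def cradR(): 
    a=np.radians(73.3-180);return toolR([np.cos(a),np.sin(a),0],[0,0,-1])
E
python3 - <<'E'
from h import *
delta([.30,.45,.44],cradR()); delta([.46,0,.45],cradR())
E
```

```text
xyz [ 0.3886  0.3228 -0.6956] twist [-0.      0.      0.9495] rows>= 6.184950744129745 11.934876776918593
xyz [ 1.4293  1.5276 -0.729 ] twist [-0.      0.      0.9495] rows>= 15.93775610112606 11.934876776918593
```

```bash
python3 -m jog '{"xyz":[[0.1,0.1,-0.35],[0.25,0.2,-0.7],[0.4,0.35,-0.7],[0.6,0.6,-0.72],[0.8,0.85,-0.72],[0.95,1,-0.73],[0.95,1,-0.73],[0.95,1,-0.73],[0.95,1,-0.73]],"twist":[[0,0,0.1],[0,0,0.2],[0,0,0.3],[0,0,0.4],[0,0,0.5],[0,0,0.6],[0,0,0.7],[0,0,0.75],[0,0,0.75]],"claw":[-1,-1,-1,-1,-1,-1,-1,-1,-1]}' ; python3 - <<'E'
from h import *
delta([.46,0,.45],cradR())
E
```

```text
time: 1.65
ee_pos: [0.3412, 0.3059, 0.4184]
tcp_rot: [[0.069, -0.998, 0.0], [-0.998, -0.069, 0.001], [-0.001, -0.001, -1.0]]
ft_force: [0.9, 1.1, -0.3]
width: 0.998
xyz [ 1.0446 -0.3243 -0.1058] twist [-0.0003  0.0006  0.2298] rows>= 7.905444671464709 2.88805030365942
```

```bash
python3 -m jog '{"xyz":[[0.1,0,-0.1],[0.3,-0.1,-0.1],[0.5,-0.2,-0.1],[0.7,-0.25,-0.1],[0.9,-0.3,-0.1],[1,-0.32,-0.1],[1,-0.32,-0.1],[1,-0.32,-0.1],[1,-0.32,-0.1]],"twist":[[0,0,0.05],[0,0,0.1],[0,0,0.15],[0,0,0.2],[0,0,0.23],[0,0,0.23],[0,0,0.23],[0,0,0.23],[0,0,0.23]],"claw":[-1,-1,-1,-1,-1,-1,-1,-1,-1]}' ; python3 - <<'E'
from h import *
import pickle
c=imaging.calibration('wrist');im=imaging.capture('wrist')[:,:,::-1]
pickle.dump(c,open('w1.pkl','wb'));cv2.imwrite('pics/w1.png',im)
p=[.4646,.0724,.1158,1.853];R=nestR(p[3])
for f in [(0,0,0),(50,0,-6),(-75,0,18),(138,0,26)]: print(f,proj(c,R@np.array(f)/1e3+p[:3]).round(0))
E
```

```text
time: 2.4
ee_pos: [0.4588, 0.008, 0.4481]
tcp_rot: [[-0.296, -0.955, 0.0], [-0.955, 0.296, -0.001], [0.001, -0.0, -1.0]]
ft_force: [-0.4, 1.5, -0.4]
width: 1.0
(0, 0, 0) [[327. 193.]]
(50, 0, -6) [[342. 218.]]
(-75, 0, 18) [[304. 157.]]
(138, 0, 26) [[365. 264.]]
```

View pics/w1.png

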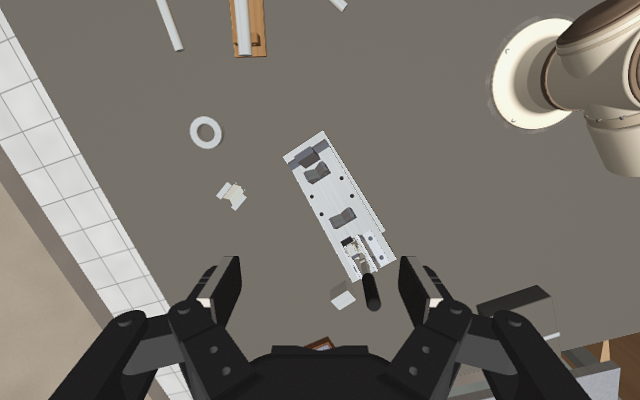

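```bash
cat >> h.py <<'E'
NP=np.array([.4646,.0724,.1158]);NA=1.853
def nestT(): R=nestR(NA);return toolR(-R[:,0],-R[:,2])
def npt(f): return nestR(NA)@np.array(f)/1e3+NP
E
python3 - <<'E'
from h import *
print(npt((0,0,120)));delta(npt((0,0,120)),nestT())
E
```

```text
[0.48130837 0.01477335 0.21972305]
xyz [-0.037  -0.0691  0.7609] twist [-0.0967 -0.3236 -0.3611] rows>= 5.503036296333243 6.21496140211352
```

```bash
python3 -m jog '{"xyz":[[0,0,0.1],[0,-0.02,0.2],[-0.02,-0.03,0.3],[-0.03,-0.05,0.4],[-0.03,-0.06,0.55],[-0.037,-0.07,0.68],[-0.037,-0.07,0.76],[-0.037,-0.07,0.76],[-0.037,-0.07,0.76]],"twist":[[-0.02,-0.06,-0.06],[-0.04,-0.12,-0.13],[-0.05,-0.18,-0.2],[-0.07,-0.24,-0.27],[-0.09,-0.3,-0.34],[-0.097,-0.324,-0.361],[-0.097,-0.324,-0.361],[-0.097,-0.324,-0.361],[-0.097,-0.324,-0.361]],"claw":[-1,-1,-1,-1,-1,-1,-1,-1,-1]}' ; python3 - <<'E'
from h import *
import pickle
print(robot.get_state()['q'].round(1));delta(npt((0,0,120)),nestT())
c=imaging.calibration('wrist');im=imaging.capture('wrist')[:,:,::-1].copy()
pickle.dump(c,open('w2.pkl','wb'));cv2.imwrite('pics/w2raw.png',im)
for xs in (40,60,-40,-60):
  for y in (21,-21):
    q=proj(c,npt((xs,y,-3)))[0].round().astype(int);cv2.circle(im,tuple(int(v) for v in q),2,(0,0,255),-1)
for f in [(-75,18,18),(-75,-18,18)]+[(x,y,-32) for x in (-80,0,80) for y in (45,-45)]:
    q=proj(c,npt(f))[0].round().astype(int);cv2.circle(im,tuple(int(v) for v in q),2,(0,255,0),-1)
cv2.imwrite('pics/w2.png',im)
E
```

```text
time: 3.2
ee_pos: [0.4813, 0.0149, 0.2193]
tcp_rot: [[0.239, -0.96, -0.143], [-0.832, -0.279, 0.48], [-0.5, 0.004, -0.866]]
ft_force: [0.3, -0.1, 0.4]
width: 1.001
[  1.2  16.1  -5.2 -29.5 -79.   23.3]
xyz [-0.0003  0.0003 -0.0015] twist [ 0.0022  0.0003 -0.0012] rows>= 0.011203803057496823 0.03150102445029393
```

View pics/w2.png

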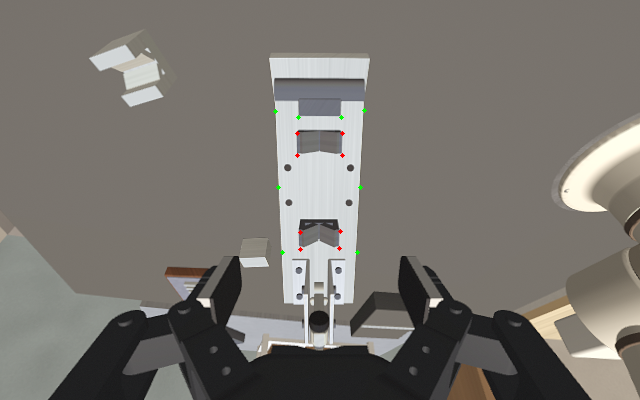

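```bash
python3 - <<'E'
from h import *
im=cv2.imread('pics/w2raw.png')
cv2.imwrite('pics/w2z.png',cv2.resize(im[75:275,260:385],None,fx=3,fy=3,interpolation=cv2.INTER_CUBIC)); 
cv2.imwrite('pics/w2z.png',np.hstack([cv2.resize(im[75:175,265:380],None,fx=5,fy=5,interpolation=cv2.INTER_CUBIC)])) 
cv2.imwrite('pics/w2y.png',cv2.resize(im[190:290,265:380],None,fx=5,fy=5,interpolation=cv2.INTER_CUBIC))
E
```

```text
(no output)
```

View pics/w2z.png

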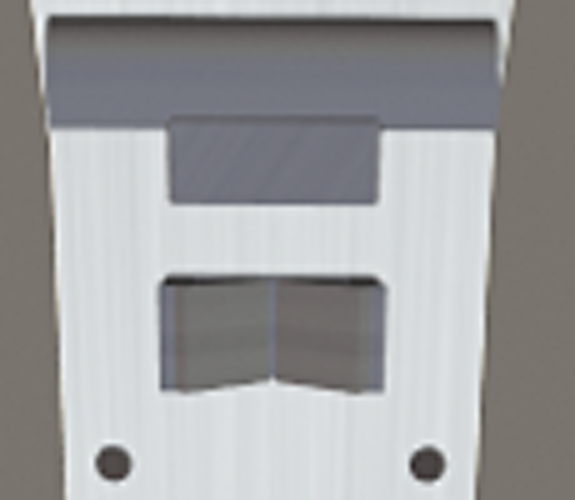

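View pics/w2y.png

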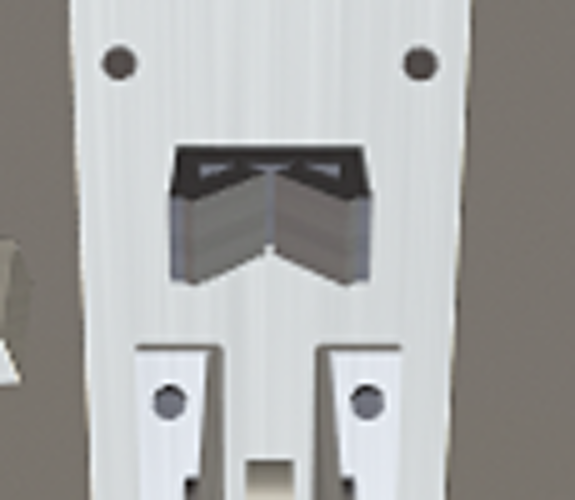

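```bash
python3 - <<'E'
from h import *
import pickle
from scipy.optimize import least_squares
t=imaging.calibration('top');sc=imaging.calibration('scene');w=pickle.load(open('w2.pkl','rb'))
g=lambda y0:(lambda x,y:((x+.5)/5-.5+265,(y+.5)/5-.5+y0))
ft=lambda x,y:((x+.5)/6-.5+245,(y+.5)/6-.5+190)
fs=lambda x,y:((x+.5)/4.8-.5+285,(y+.5)/4.8-.5+115)
a,b=g(75),g(190)
e=lambda an,r:(138+r*np.cos(an),0,26+r*np.sin(an))
W=[(w,(-75,-18,18),a(170,203)),(w,(-75,18,18),a(378,203)),(w,(-40,-21,-3),a(160,390)),(w,(-40,21,-3),a(384,390)),
(w,(-60,-21,-3),a(162,283)),(w,(-60,21,-3),a(384,283)),
(w,(60,-21,-3),b(170,281)),(w,(60,21,-3),b(370,281)),(w,(40,-21,-3),b(172,197)),(w,(40,21,-3),b(371,196)),
(w,(50-10,0,-3-14.5),b(268,172))][:10]
O=[(t,e(1.134,112),ft(165,250)),(sc,e(1.134,114),fs(208,42)),(sc,e(1.134,38),fs(210,135)),
 (t,(40,21,-3),ft(350,268)),(t,(40,-21,-3),ft(330,182)),
 (sc,(50,0,-6),fs(183,312)),(sc,(-50,0,-6),fs(132,455))]
for obs in (W,W+O):
  def res(p):
    R=nestR(p[3]);return np.concatenate([proj(c,R@(np.array(f)/1e3)+p[:3])[0]-q for c,f,q in obs])
  r=least_squares(res,[.4646,.0724,.1158,1.853],loss='soft_l1',x_scale=[.01,.01,.01,.1]);print(r.x.round(4));print(res(r.x).reshape(-1,2).round(1).tolist())
E
```

```text
[0.4652 0.0725 0.1124 1.8457]
[[-0.4, -0.1], [0.4, 0.0], [0.6, -0.0], [-0.4, 0.1], [-0.3, -0.0], [0.2, 0.1], [0.6, 0.1], [-0.3, 0.0], [-0.1, -0.1], [-0.0, 0.1]]
[0.4651 0.0725 0.1126 1.8479]
[[-0.5, -0.0], [0.3, 0.0], [0.6, 0.1], [-0.4, 0.1], [-0.3, 0.1], [0.2, 0.1], [0.8, 0.2], [-0.1, 0.1], [0.0, -0.0], [0.2, 0.1], [-0.3, 0.3], [0.8, 1.0], [1.0, 0.2], [0.6, -0.2], [0.0, -0.4], [-0.3, 1.0], [-0.0, 1.3]]
```

```bash
sed -i 's/^NP=.*/NP=np.array([.4652,.0725,.1125]);NA=1.8465/' h.py; python3 - <<'E'
from h import *
delta([.5134,-.267,.2],cradR())
E
```

```text
xyz [ 0.843   0.1631 -0.4034] twist [0.095  0.3235 0.3575] rows>= 6.8251932825676 6.176989720769341
```

```bash
python3 -m jog '{"xyz":[[0.05,0.02,-0.1],[0.15,0.05,-0.2],[0.28,0.07,-0.28],[0.42,0.1,-0.36],[0.55,0.12,-0.4],[0.7,0.15,-0.4],[0.843,0.163,-0.403],[0.843,0.163,-0.403],[0.843,0.163,-0.403]],"twist":[[0.01,0.05,0.05],[0.03,0.1,0.1],[0.04,0.15,0.17],[0.06,0.2,0.24],[0.08,0.27,0.3],[0.095,0.3235,0.3575],[0.095,0.3235,0.3575],[0.095,0.3235,0.3575],[0.095,0.3235,0.3575]],"claw":[-1,-1,-1,-1,-1,-1,-1,-1,-1]}' ; python3 - <<'E'
from h import *
import pickle
c=imaging.calibration('wrist');im=imaging.capture('wrist')[:,:,::-1].copy()
pickle.dump(c,open('w3.pkl','wb'));cv2.imwrite('pics/w3.png',im)
u=np.array([np.cos(np.radians(73.3)),np.sin(np.radians(73.3)),0])
print([proj(c,np.array([.5134,-.267,.045])+s*u).round(1) for s in(-.075,0,.075)])
print(robot.get_state()['q'].round(1));delta([.5134,-.267,.1],cradR())
E
```

```text
time: 4.0
ee_pos: [0.514, -0.2679, 0.2012]
tcp_rot: [[-0.289, -0.957, 0.002], [-0.957, 0.289, -0.001], [0.001, -0.003, -1.0]]
ft_force: [0.3, 0.6, 0.7]
width: 0.997
[array([[320.5, 115.7]]), array([[320.6, 186.1]]), array([[320.6, 246.3]])]
[-11.4  18.8  -8.8   0.  -62.2  -5.3]
xyz [0.0005 0.0047 0.3411] twist [-0.0027 -0.0002 -0.0004] rows>= 2.454162499926935 0.03455460318536634
```

View pics/w3.png

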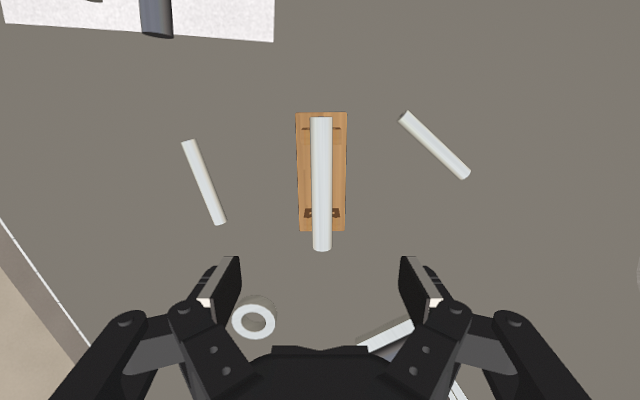

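```bash
python3 -m jog '{"xyz":[[0,0.005,0.1],[0,0.005,0.25],[0,0.005,0.4],[0,0.005,0.5],[0,0.005,0.55],[0,0.005,0.584],[0,0.005,0.584],[0,0.005,0.584]],"twist":[[0,0,0],[0,0,0],[0,0,0],[0,0,0],[0,0,0],[0,0,0],[0,0,0],[0,0,0]],"claw":[-1,-1,-1,-1,-0.5,-0.3,-0.2,-0.2]}' 40
```

```text
time: 4.72
ee_pos: [0.5159, -0.2666, 0.0295]
tcp_rot: [[-0.286, -0.958, 0.008], [-0.958, 0.286, -0.003], [0.0, -0.009, -1.0]]
ft_force: [-0.1, 0.1, -0.3]
width: 0.599
```

```bash
python3 -m jog '{"xyz":[[0,0,0],[0,0,0],[0,0,0],[0,0,0],[0,0,0],[0,0,0]],"twist":[[0,0,0],[0,0,0],[0,0,0],[0,0,0],[0,0,0],[0,0,0]],"claw":[0,0.2,0.4,1,1,1]}' 50; python3 - <<'E'
from h import *
cv2.imwrite('pics/w4.png',imaging.capture('wrist')[:,:,::-1])
E
```

```text
time: 5.22
ee_pos: [0.5132, -0.2659, 0.031]
tcp_rot: [[-0.287, -0.958, 0.003], [-0.958, 0.287, -0.001], [0.0, -0.004, -1.0]]
ft_force: [-6.3, 4.4, 7.7]
width: 0.264
```

View pics/w4.png

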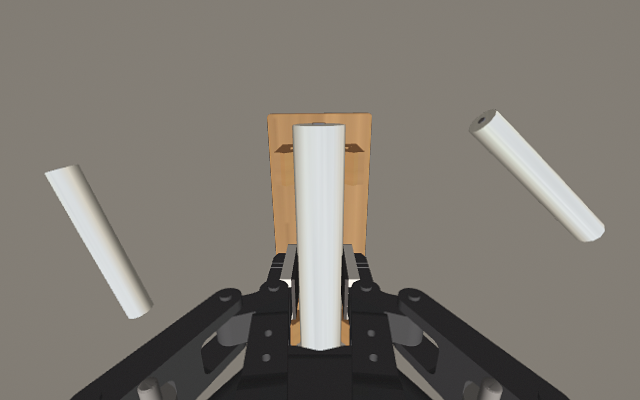

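```bash
python3 -m jog '{"xyz":[[0,0,0],[0,0,0],[0,0,-0.05],[0,0,-0.1],[0,0,-0.2],[0,0,-0.35],[0,0,-0.5],[0,0,-0.6],[0,0,-0.6],[0,0,-0.6]],"twist":[[0,0,0],[0,0,0],[0,0,0],[0,0,0],[0,0,0],[0,0,0],[0,0,0],[0,0,0],[0,0,0],[0,0,0]],"claw":[1,1,1,1,1,1,1,1,1,1]}' 60; python3 - <<'E'
from h import *
import pickle
c=imaging.calibration('wrist');s=robot.get_state();im=imaging.capture('wrist')[:,:,::-1]
cv2.imwrite('pics/w5.png',im);cv2.imwrite('pics/w5z.png',cv2.resize(im[100:370,250:390],None,fx=2.2,fy=2.2,interpolation=cv2.INTER_CUBIC))
R=np.array(s['tcp_rot'])
for z in (-19,-15,-11):
  for x in (75,-75): print(z,x,[proj(c,R@np.array([x,y,z+dz])/1e3+s['ee_pos']).round(1).tolist() for y,dz in ((12,0),(-12,0),(0,-12))])
for n in ('top','scene'):
  cv2.imwrite(f'pics/{n}5.png',imaging.capture(n)[:,:,::-1])
E
```

```text
time: 6.1
ee_pos: [0.5139, -0.2658, 0.2138]
tcp_rot: [[-0.287, -0.958, 0.01], [-0.958, 0.287, -0.002], [-0.001, -0.011, -1.0]]
ft_force: [-1.2, 0.5, -3.1]
width: 0.259
-19 75 [[[347.7, 125.5]], [[291.6, 125.5]], [[319.7, 127.4]]]
-19 -75 [[[339.5, 381.9]], [[299.9, 381.9]], [[319.7, 401.5]]]
-15 75 [[[346.8, 124.9]], [[292.5, 124.9]], [[319.7, 126.7]]]
-15 -75 [[[339.0, 375.9]], [[300.3, 375.9]], [[319.7, 394.7]]]
-11 75 [[[346.0, 124.4]], [[293.3, 124.4]], [[319.7, 126.1]]]
-11 -75 [[[338.6, 370.2]], [[300.7, 370.2]], [[319.7, 388.2]]]
```

View pics/w5.png

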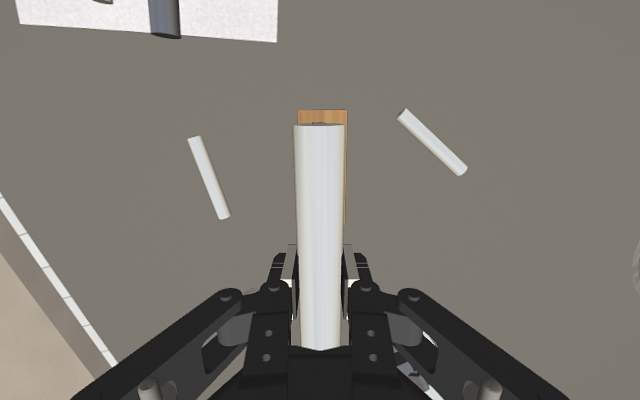

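View pics/w5z.png

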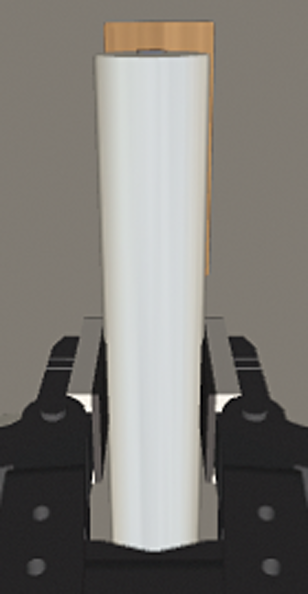

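View pics/scene5.png

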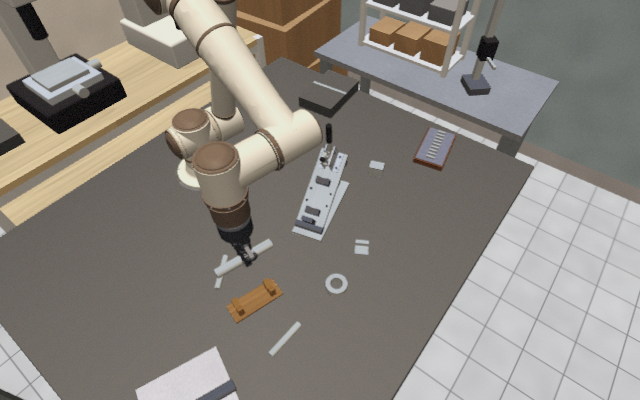

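```bash
python3 - <<'E'
from h import *
print(npt((4,0,120)));delta(npt((4,0,120)),nestT())
E
```

```text
[0.48059043 0.01809924 0.21842305]
xyz [-0.8748  0.3697 -0.0315] twist [-0.0945 -0.3241 -0.3527] rows>= 6.836137450455442 6.137607791096282
```

```bash
python3 -m jog '{"xyz":[[-0.05,0.02,-0.1],[-0.15,0.06,-0.15],[-0.27,0.11,-0.18],[-0.4,0.17,-0.18],[-0.53,0.22,-0.15],[-0.66,0.28,-0.12],[-0.78,0.33,-0.07],[-0.875,0.37,-0.03],[-0.875,0.37,-0.03],[-0.875,0.37,-0.03]],"twist":[[-0.01,-0.05,-0.05],[-0.02,-0.1,-0.1],[-0.04,-0.15,-0.17],[-0.06,-0.2,-0.24],[-0.08,-0.25,-0.3],[-0.09,-0.3,-0.34],[-0.0945,-0.324,-0.353],[-0.0945,-0.324,-0.353],[-0.0945,-0.324,-0.353],[-0.0945,-0.324,-0.353]],"claw":[1,1,1,1,1,1,1,1,1,1]}' ; python3 - <<'E'
from h import *
s=robot.get_state();print('nest coords',(nestR(NA).T@(s['ee_pos']-NP)*1e3).round(1))
delta(npt((4,0,120)),nestT());delta(npt((4,0,16)),nestT());im=imaging.capture('wrist')[:,:,::-1]
cv2.imwrite('pics/w6.png',im)
E
```

```text
time: 7.08
ee_pos: [0.4792, 0.0192, 0.2155]
tcp_rot: [[0.236, -0.961, -0.142], [-0.833, -0.275, 0.48], [-0.5, 0.005, -0.866]]
ft_force: [0.5, -0.7, -3.0]
width: 0.259
nest coords [  3.8   1.1 116.8]
xyz [-0.0006 -0.0035 -0.0108] twist [ 0.004   0.0003 -0.    ] rows>= 0.08207691537793693 0.05010804848655198
xyz [-0.0005 -0.0057  0.3358] twist [ 0.004   0.0003 -0.    ] rows>= 2.416366276277266 0.05010804848655198
```

View pics/w6.png

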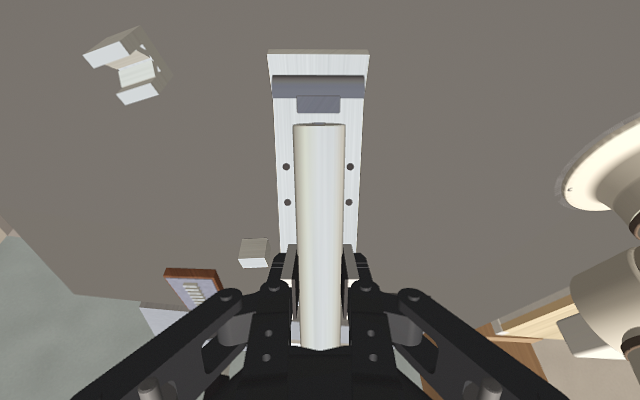

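```bash
python3 -m jog '{"xyz":[[0,-0.004,0.08],[0,-0.004,0.16],[0,-0.005,0.24],[0,-0.005,0.3],[0,-0.005,0.35],[0,-0.005,0.38],[0,-0.005,0.38],[0,-0.005,0.38]],"twist":[[0.004,0,0],[0.004,0,0],[0.004,0,0],[0.004,0,0],[0.004,0,0],[0.004,0,0],[0.004,0,0],[0.004,0,0]],"claw":[1,1,1,1,1,1,1,1]}' ; cat > st.py <<'E'
from h import *
import sys
s=robot.get_state();R=nestR(NA);print('t',s['time'],'tcp nest',(R.T@(s['ee_pos']-NP)*1e3).round(1),'F nest',(R.T@s['ft_force']).round(1))
print('rotvec off',Ro.from_matrix(np.array(s['tcp_rot']).T@nestT()).as_rotvec(degrees=True).round(2))
if len(sys.argv)>1:
  im=imaging.capture('wrist')[:,:,::-1]
  cv2.imwrite(f'pics/{sys.argv[1]}.png',im)
E
python3 st.py w7
```

```text
time: 7.8
ee_pos: [0.466, 0.0726, 0.1176]
tcp_rot: [[0.236, -0.963, -0.133], [-0.834, -0.271, 0.481], [-0.499, -0.002, -0.867]]
ft_force: [-0.0, -0.3, -1.7]
width: 0.255
t 7.8 tcp nest [ 2.4 -0.8  4.5] F nest [-1.1  0.1 -1.3]
rotvec off [-0.14 -0.08 -0.02]
```

View pics/w7.png

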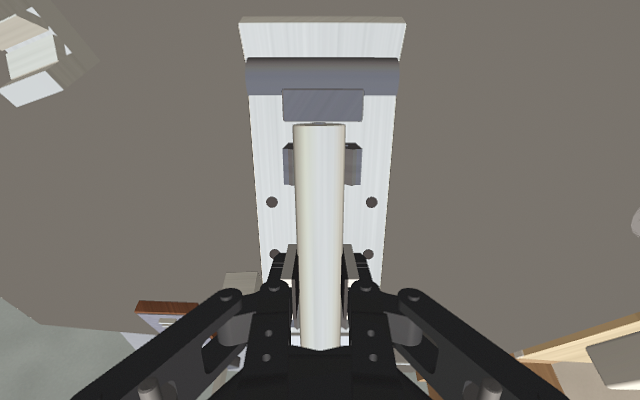

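```bash
python3 -m jog '{"xyz":[[-0.005,0.004,0.01],[-0.005,0.004,0.018],[-0.005,0.004,0.026],[-0.005,0.004,0.034],[-0.005,0.004,0.042],[-0.005,0.004,0.045],[-0.005,0.004,0.045]],"twist":[[0,0,0],[0,0,0],[0,0,0],[0,0,0],[0,0,0],[0,0,0],[0,0,0]],"claw":[1,1,1,1,1,1,1]}' ; python3 st.py w8
```

```text
time: 8.43
ee_pos: [0.4629, 0.0801, 0.107]
tcp_rot: [[0.236, -0.963, -0.133], [-0.834, -0.271, 0.481], [-0.499, -0.003, -0.867]]
ft_force: [0.5, -0.4, -2.2]
width: 0.257
t 8.4333 tcp nest [ 4.1  0.1 -8.8] F nest [-1.5 -0.4 -1.6]
rotvec off [-0.18 -0.09  0.  ]
```

View pics/w8.png

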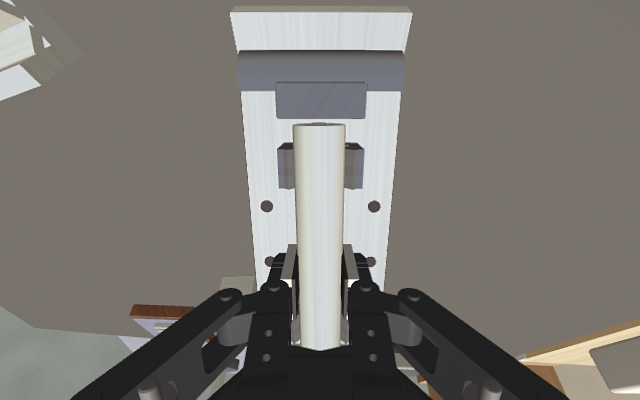

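```bash
python3 -m jog '{"xyz":[[0,0.001,0.004],[0,0.001,0.008],[0,0.001,0.012],[0,0.001,0.015],[0,0.001,0.015]],"twist":[[0,0,0],[0,0,0],[0,0,0],[0,0,0],[0,0,0]],"claw":[1,1,1,1,1]}' ; python3 st.py
```

```text
time: 8.9
ee_pos: [0.4621, 0.0822, 0.103]
tcp_rot: [[0.236, -0.963, -0.133], [-0.834, -0.271, 0.481], [-0.499, -0.003, -0.867]]
ft_force: [0.6, -0.6, -2.8]
width: 0.258
t 8.9 tcp nest [  4.1   0.4 -13.3] F nest [-2.  -0.4 -2.1]
rotvec off [-0.18 -0.09  0.01]
```

```bash
python3 -m jog '{"xyz":[[0,0,0.003],[0,0,0.006],[0,0,0.006],[0,0,0.006]],"twist":[[0,0,0],[0,0,0],[0,0,0],[0,0,0]],"claw":[1,1,1,1]}' ; python3 st.py w9
```

```text
time: 9.23
ee_pos: [0.4623, 0.0825, 0.1026]
tcp_rot: [[0.237, -0.962, -0.132], [-0.834, -0.271, 0.48], [-0.498, -0.004, -0.867]]
ft_force: [-0.8, -2.8, 5.6]
width: 0.26
t 9.2333 tcp nest [  4.    0.1 -13.7] F nest [0.7 1.5 6.1]
rotvec off [-0.22 -0.14  0.07]
```

View pics/w9.png

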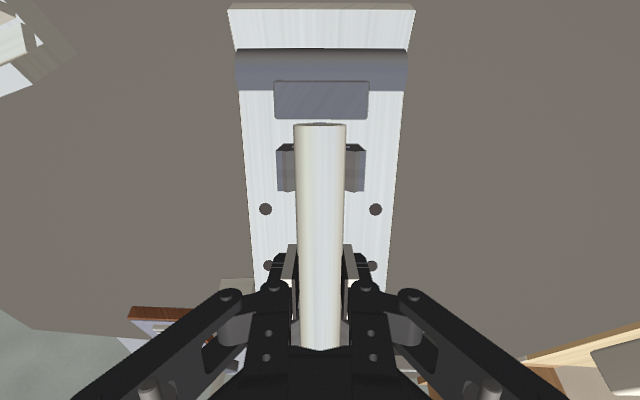

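```bash
python3 -m jog '{"xyz":[[0.003,0,-0.001],[0.006,0,-0.001],[0.009,0,-0.001],[0.011,0,-0.001],[0.011,0,-0.001]],"twist":[[0,0,0],[0,0,0],[0,0,0],[0,0,0],[0,0,0]],"claw":[1,1,1,1,1]}' ; python3 st.py
```

```text
time: 9.7
ee_pos: [0.4629, 0.0802, 0.1015]
tcp_rot: [[0.237, -0.962, -0.133], [-0.833, -0.271, 0.481], [-0.499, -0.003, -0.866]]
ft_force: [-1.5, 2.4, 3.0]
width: 0.254
t 9.7 tcp nest [  1.5   0.2 -13.6] F nest [3.9 0.8 1.2]
rotvec off [-0.19 -0.04  0.06]
```

```bash
python3 -m jog '{"xyz":[[0.003,0,0],[0.006,0,0],[0.008,0,0],[0.008,0,0]],"twist":[[0,0,0],[0,0,0],[0,0,0],[0,0,0]],"claw":[1,1,1,1]}' ; python3 st.py w10
```

```text
time: 10.03
ee_pos: [0.4629, 0.0802, 0.1014]
tcp_rot: [[0.237, -0.962, -0.134], [-0.831, -0.272, 0.485], [-0.503, -0.003, -0.864]]
ft_force: [-3.0, 6.1, 7.2]
width: 0.257
t 10.0333 tcp nest [  1.4   0.1 -13.6] F nest [9.3 1.3 2.9]
rotvec off [-0.16  0.21  0.08]
```

```bash
python3 - <<'E'
import cv2
im=cv2.imread('pics/w10.png');cv2.imwrite('pics/w10z.png',cv2.resize(im[60:210,220:420],None,fx=4,fy=4,interpolation=cv2.INTER_CUBIC))
E
```

```text
(no output)
```

View pics/w10z.png

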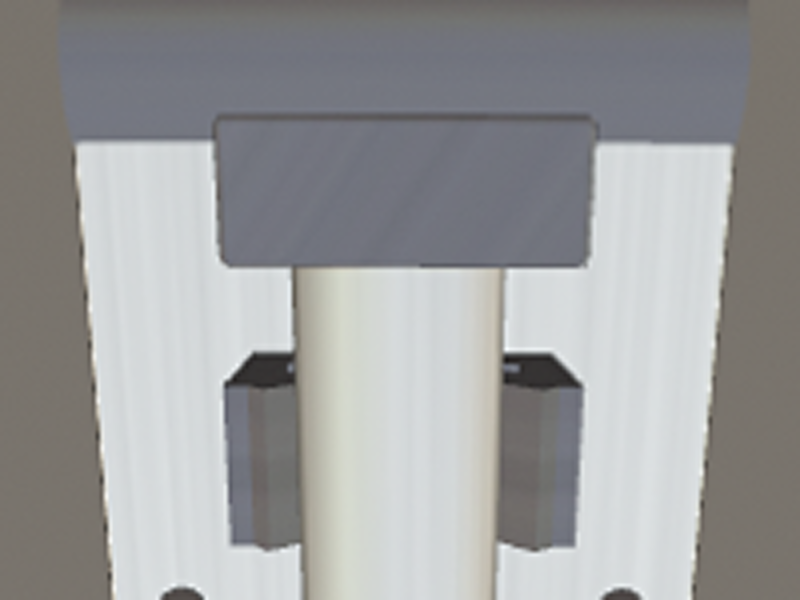

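```bash
python3 -m jog '{"xyz":[[0,0,0],[0,0,0],[0,0,0],[0,0,0],[0,0,0],[0,0,0]],"twist":[[0,0,0],[0,0,0],[0,0,0],[0,0,0],[0,0,0],[0,0,0]],"claw":[0.4,0.35,0.3,0.2,0.1,0]}' 20; python3 st.py w11
```

```text
time: 10.58
ee_pos: [0.4629, 0.0799, 0.1012]
tcp_rot: [[0.236, -0.962, -0.134], [-0.831, -0.272, 0.485], [-0.503, -0.003, -0.864]]
ft_force: [0.3, -0.3, -0.0]
width: 0.501
t 10.5833 tcp nest [  1.1   0.1 -13.6] F nest [-0.3 -0.2  0.2]
rotvec off [-0.17  0.18  0.06]
```

View pics/w11.png

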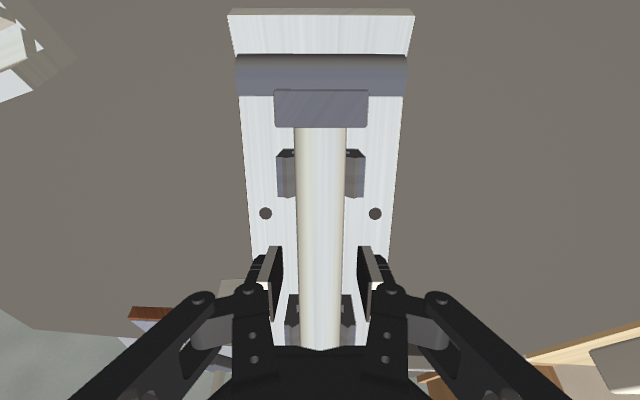

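```bash
python3 -m jog '{"xyz":[[0,0,-0.02],[0,0,-0.08],[0,0,-0.17],[0,0,-0.28],[0,0,-0.4],[0,0,-0.5],[0,0,-0.5],[0,0,-0.5]],"twist":[[0,0,0],[0,0,0],[0,0,0],[0,0,0],[0,0,0],[0,0,0],[0,0,0],[0,0,0]],"claw":[0,0,0,0,0.3,1,1,1]}' 40; python3 st.py w12; python3 - <<'E'
from h import *
delta(npt((125,0,140)),nestT());
im=imaging.capture('scene')[:,:,::-1];cv2.imwrite('pics/s12.png',cv2.resize(im[100:250,240:420],None,fx=4,fy=4))
E
```

```text
time: 11.3
ee_pos: [0.4839, 0.0065, 0.2327]
tcp_rot: [[0.237, -0.963, -0.13], [-0.832, -0.27, 0.485], [-0.502, -0.007, -0.865]]
ft_force: [-0.6, 0.8, -1.6]
width: 0.001
t 11.3 tcp nest [ 7.000e-01 -1.000e-01  1.384e+02] F nest [ 0.   0.4 -1.9]
rotvec off [-0.41  0.11  0.11]
xyz [-0.4143 -0.0029 -0.0096] twist [-0.0026  0.0023  0.0005] rows>= 2.9814143283482797 0.04333565110609012
```

View pics/w12.png

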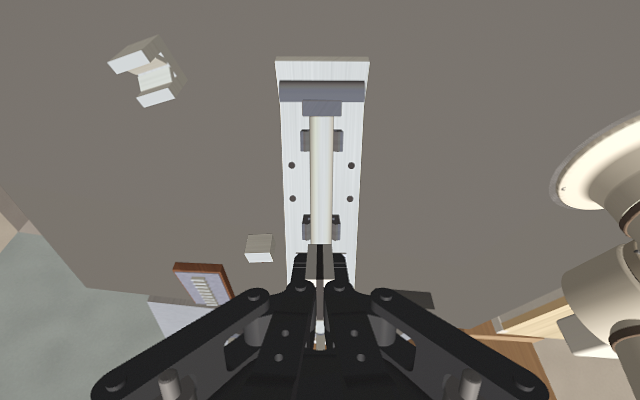

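View pics/s12.png

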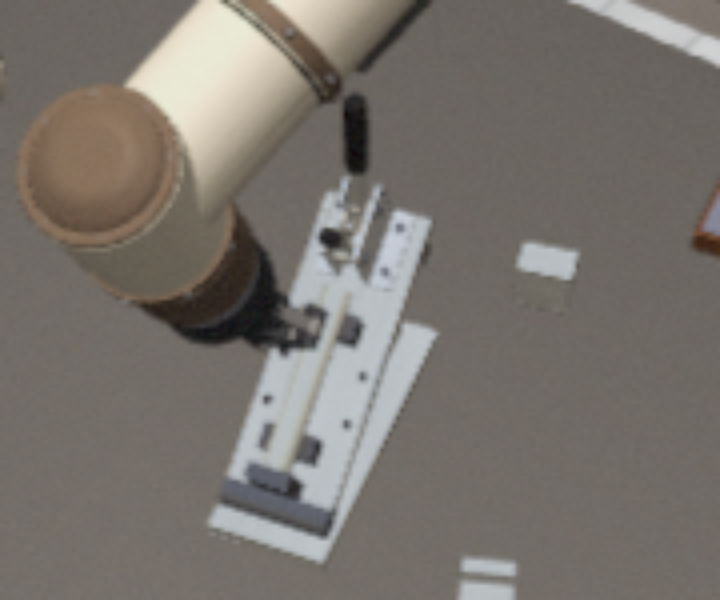

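```bash
python3 -m jog '{"xyz":[[-0.05,0,0],[-0.15,0,0],[-0.27,0,0],[-0.38,0,0],[-0.43,0,0],[-0.43,0,0],[-0.43,0,0]],"twist":[[0,0,0],[0,0,0],[0,0,0],[0,0,0],[0,0,0],[0,0,0],[0,0,0]],"claw":[1,1,1,1,1,1,1]}'; python3 st.py w13; python3 - <<'E'
from h import *
im=imaging.capture('scene')[:,:,::-1];cv2.imwrite('pics/s13.png',cv2.resize(im[60:230,220:440],None,fx=3.5,fy=3.5))
c=imaging.calibration('top');im=imaging.capture('top')[:,:,::-1];cv2.imwrite('pics/t13.png',cv2.resize(im[150:300,200:400],None,fx=4,fy=4))
E
```

```text
time: 11.98
ee_pos: [0.4511, 0.1154, 0.2945]
tcp_rot: [[0.237, -0.962, -0.138], [-0.831, -0.274, 0.485], [-0.504, -0.0, -0.864]]
ft_force: [-0.3, 0.3, 0.7]
width: -0.002
t 11.9833 tcp nest [130.1   1.9 135.1] F nest [0.6 0.2 0.4]
rotvec off [0.03 0.25 0.09]
```

View pics/s13.png

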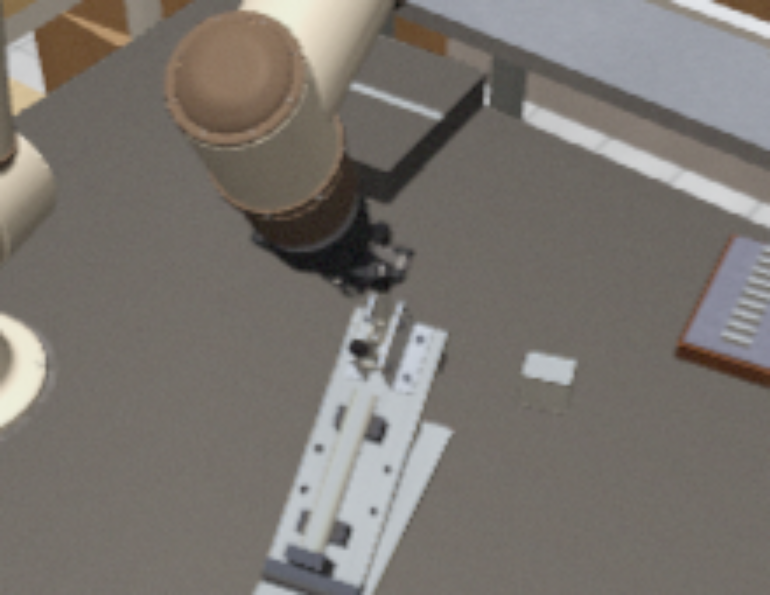

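View pics/w13.png

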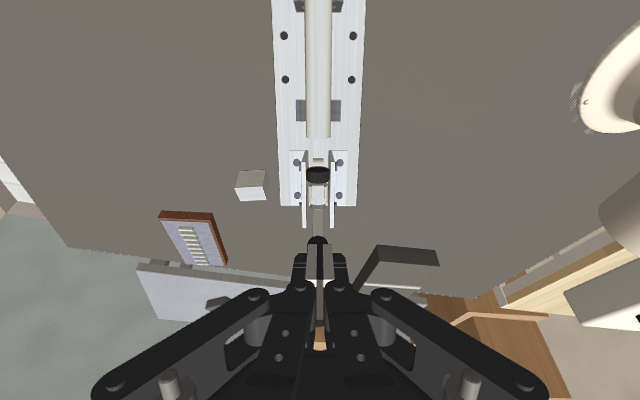

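```bash
python3 -m jog '{"xyz":[[-0.01,-0.003,0.04],[-0.02,-0.006,0.08],[-0.03,-0.006,0.093],[-0.05,-0.006,0.093],[-0.06,-0.006,0.093],[-0.06,-0.006,0.093]],"twist":[[0,0,0],[0,0,0],[0,0,0],[0,0,0],[0,0,0],[0,0,0]],"claw":[1,1,1,1,1,1]}'; python3 st.py w14;  python3 - <<'E'
from h import *
s=robot.get_state();p=nestR(NA).T@(s['ee_pos']-NP)*1e3
for a in np.arange(0,1.01,.1):
    e=1.134-a;t=np.array([138+85*np.cos(e)-9*np.sin(e)-11,0,26+85*np.sin(e)+9*np.cos(e)])
    d=t-p;print(round(a,1),t.round(0),'tool',(np.array([-d[0],d[1],-d[2]])/300).round(3))
E
```

```text
time: 12.63
ee_pos: [0.4458, 0.1432, 0.2796]
tcp_rot: [[0.234, -0.963, -0.136], [-0.832, -0.271, 0.485], [-0.503, -0.0, -0.864]]
ft_force: [1.1, -0.3, 0.2]
width: 0.001
t 12.6333 tcp nest [147.   -0.6 108. ] F nest [-0.4 -1.   0.4]
rotvec off [-0.04  0.23 -0.06]
0.0 [155.   0. 107.] tool [-0.027  0.002  0.004]
0.1 [163.   0. 104.] tool [-0.053  0.002  0.015]
0.2 [170.   0. 100.] tool [-0.078  0.002  0.028]
0.3 [177.   0.  95.] tool [-0.102  0.002  0.043]
0.4 [184.   0.  90.] tool [-0.124  0.002  0.061]
0.5 [190.   0.  84.] tool [-0.144  0.002  0.081]
0.6 [196.   0.  77.] tool [-0.162  0.002  0.103]
0.7 [200.   0.  70.] tool [-0.178  0.002  0.127]
0.8 [204.   0.  62.] tool [-0.192  0.002  0.152]
0.9 [208.   0.  54.] tool [-0.202  0.002  0.178]
1.0 [210.   0.  46.] tool [-0.211  0.002  0.206]
```

View pics/w14.png

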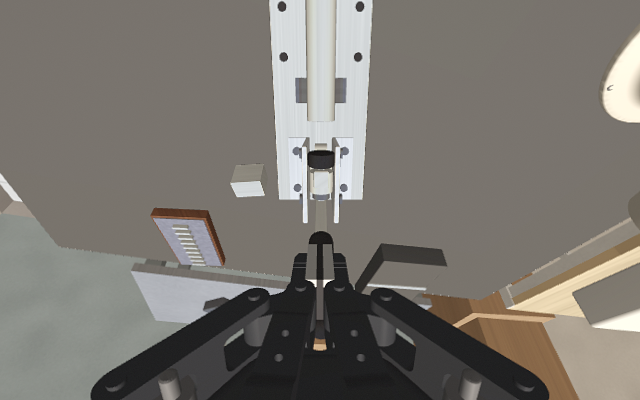

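```bash
python3 -m jog '{"xyz":[[-0.02,0.002,0.004],[-0.04,0.002,0.01],[-0.06,0.002,0.02],[-0.08,0.002,0.03],[-0.1,0.002,0.043],[-0.124,0.002,0.061],[-0.144,0.002,0.081],[-0.144,0.002,0.081]],"twist":[[0,0,0],[0,0,0],[0,0,0],[0,0,0],[0,0,0],[0,0,0],[0,0,0],[0,0,0]],"claw":[1,1,1,1,1,1,1,1]}'; python3 st.py w15;  python3 - <<'E'
from h import *
im=imaging.capture('scene')[:,:,::-1];cv2.imwrite('pics/s15.png',cv2.resize(im[60:230,220:440],None,fx=3.5,fy=3.5))
E
```

```text
time: 13.35
ee_pos: [0.4307, 0.1922, 0.2797]
tcp_rot: [[0.235, -0.962, -0.138], [-0.831, -0.273, 0.485], [-0.504, 0.001, -0.864]]
ft_force: [0.7, 0.1, 0.5]
width: -0.002
t 13.35 tcp nest [191.5   0.6  82.5] F nest [ 0.2 -0.7  0.5]
rotvec off [ 0.07  0.29 -0.01]
```

View pics/w15.png

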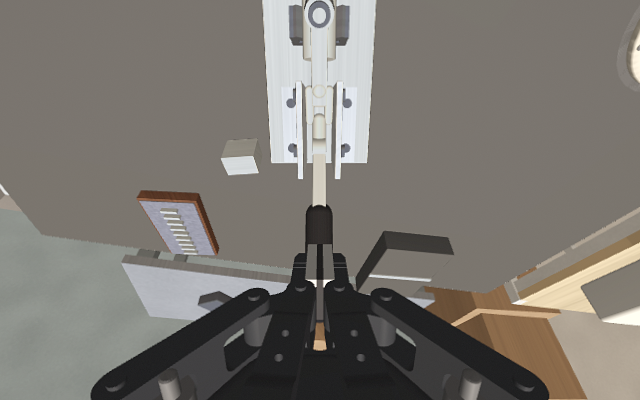

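View pics/s15.png

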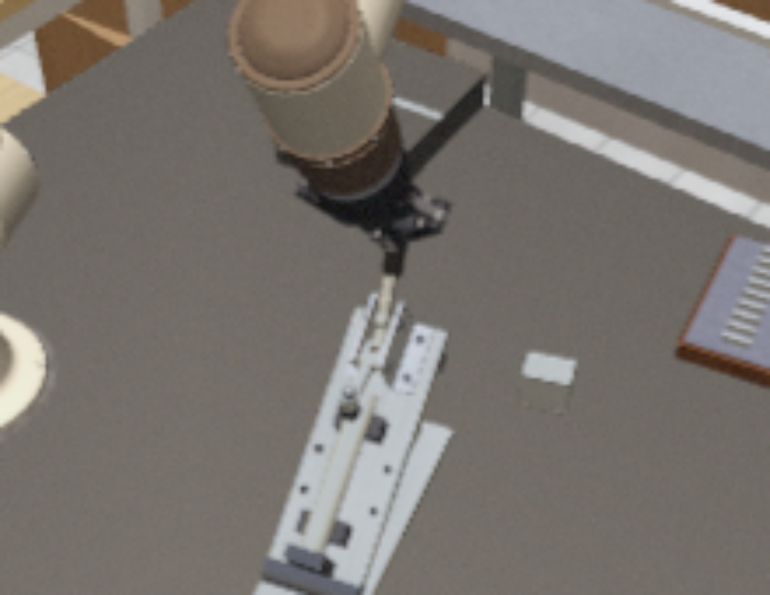

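```bash
python3 -m jog '{"xyz":[[-0.015,-0.002,0.018],[-0.028,-0.002,0.042],[-0.042,-0.002,0.068],[-0.055,-0.002,0.095],[-0.062,-0.002,0.122],[-0.062,-0.002,0.13],[-0.062,-0.002,0.13],[-0.062,-0.002,0.13]],"twist":[[0,0,0],[0,0,0],[0,0,0],[0,0,0],[0,0,0],[0,0,0],[0,0,0],[0,0,0]],"claw":[1,1,1,1,1,1,1,1]}'; python3 st.py w16;  python3 - <<'E'
from h import *
im=imaging.capture('scene')[:,:,::-1];cv2.imwrite('pics/s16.png',cv2.resize(im[60:230,220:440],None,fx=3.5,fy=3.5))
E
```

```text
time: 14.12
ee_pos: [0.4222, 0.226, 0.2563]
tcp_rot: [[0.236, -0.962, -0.137], [-0.831, -0.273, 0.484], [-0.503, -0.001, -0.864]]
ft_force: [-0.5, -2.6, 6.7]
width: 0.0
t 14.1167 tcp nest [209.9  -0.4  44.9] F nest [1.3 1.2 7. ]
rotvec off [0.   0.23 0.07]
```

View pics/w16.png

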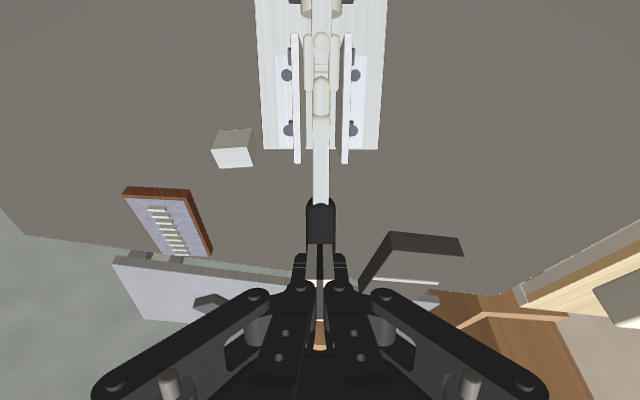

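View pics/s16.png

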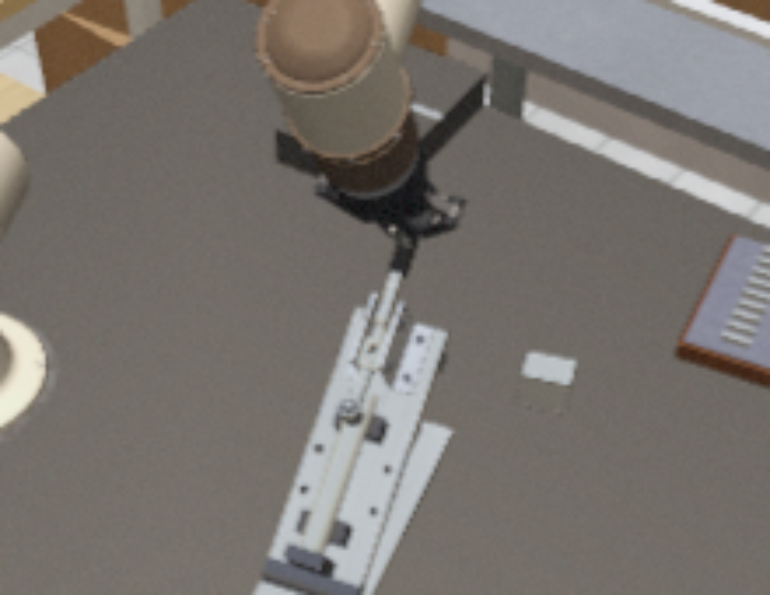

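```bash
python3 -m jog '{"xyz":[[0,0,0.01],[0,0,0.02],[0,0,0.025],[0,0,0.025]],"twist":[[0,0,0],[0,0,0],[0,0,0],[0,0,0]],"claw":[1,1,1,1]}'; python3 st.py
```

```text
time: 14.55
ee_pos: [0.4224, 0.2267, 0.2556]
tcp_rot: [[0.244, -0.961, -0.133], [-0.831, -0.278, 0.481], [-0.499, -0.007, -0.866]]
ft_force: [-4.1, -18.2, 29.0]
width: 0.001
t 14.55 tcp nest [210.2  -0.8  43.8] F nest [ 0.3  8.9 33.3]
rotvec off [-0.19 -0.04  0.48]
```

Hard stop (33 N with only 1 mm of motion). Retract along the plate normal.

```bash
python3 -m jog '{"xyz":[[0,0,-0.02],[0,0,-0.06],[0,0,-0.12],[0,0,-0.2],[0,0,-0.3],[0.1,0,-0.4],[0.2,0,-0.45],[0.3,0,-0.45],[0.3,0,-0.45]],"twist":[[0,0,0],[0,0,0],[0,0,0],[0,0,0],[0,0,0],[0,0,0],[0,0,0],[0,0,0],[0,0,0]],"claw":[1,1,1,1,1,1,1,1,1]}'; python3 st.py w17;  python3 - <<'E'
from h import *
import pickle
im=imaging.capture('scene')[:,:,::-1];cv2.imwrite('pics/s17.png',cv2.resize(im[60:230,220:440],None,fx=3.5,fy=3.5))
E
```

```text
time: 15.3
ee_pos: [0.4623, 0.0844, 0.3242]
tcp_rot: [[0.237, -0.962, -0.136], [-0.833, -0.274, 0.481], [-0.5, -0.001, -0.866]]
ft_force: [-0.3, 0.3, -0.1]
width: -0.001
t 15.3 tcp nest [116.4  -0.5 177.2] F nest [ 0.3  0.2 -0.2]
rotvec off [-0.01  0.01  0.1 ]
```

View pics/w17.png

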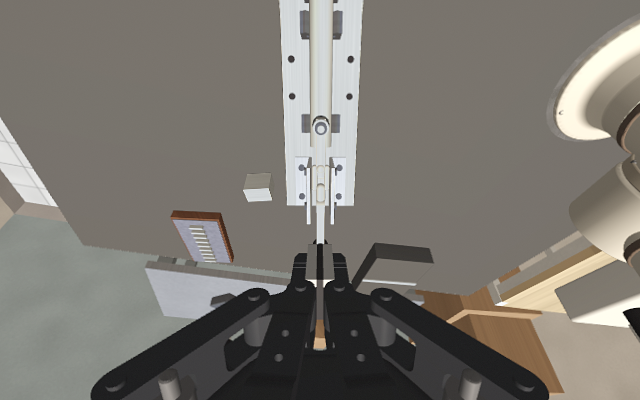

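View pics/s17.png

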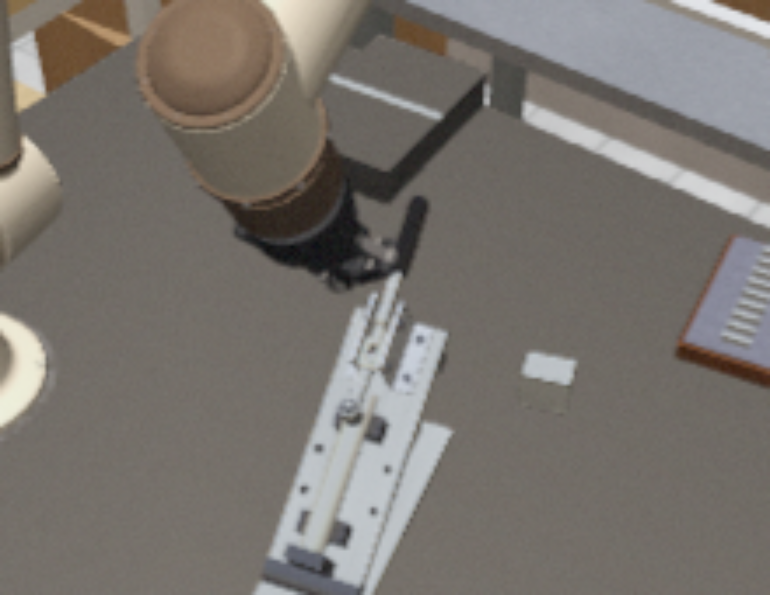

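```bash
python3 -m jog '{"xyz":[[0.1,0,-0.02],[0.2,0,-0.02],[0.35,0,-0.02],[0.4,0,-0.02],[0.4,0,-0.02],[0.4,0,-0.02]],"twist":[[0,0,0],[0,0,0],[0,0,0],[0,0,0],[0,0,0],[0,0,0]],"claw":[1,1,1,1,1,1]}'; python3 - <<'E'
from h import *
c=imaging.calibration('scene')
for a in (.85,.94,1.0):
    e=1.134-a;print(a,[proj(c,npt((138+r*np.cos(e),0,26+r*np.sin(e))))[0].round(1).tolist() for r in (38,114)])
im=imaging.capture('scene')[:,:,::-1];cv2.imwrite('pics/s18.png',cv2.resize(im[90:240,270:370],None,fx=4,fy=4,interpolation=cv2.INTER_CUBIC))
w=imaging.capture('wrist')[:,:,::-1];cv2.imwrite('pics/w18.png',cv2.resize(w[40:290,220:420],None,fx=2.4,fy=2.4,interpolation=cv2.INTER_CUBIC))
t=imaging.capture('top')[:,:,::-1];cv2.imwrite('pics/t18.png',t)
E
```

```text
time: 15.9
ee_pos: [0.4917, -0.0152, 0.2703]
tcp_rot: [[0.24, -0.961, -0.137], [-0.831, -0.276, 0.483], [-0.502, -0.002, -0.865]]
ft_force: [0.2, 0.4, 0.4]
width: -0.0
0.85 [[332.9, 139.4], [339.4, 115.0]]
0.94 [[333.2, 139.6], [340.1, 115.6]]
1.0 [[333.3, 139.7], [340.6, 116.1]]
```

View pics/s18.png

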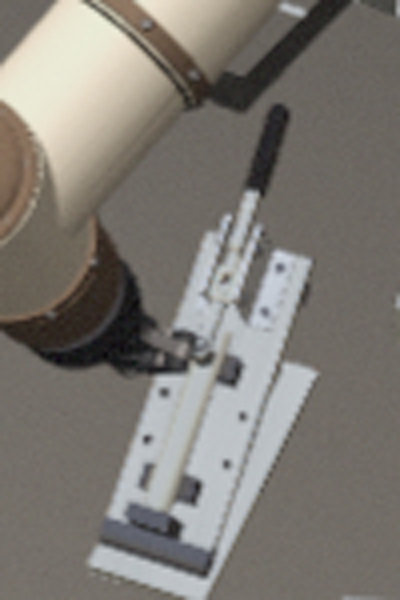

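View pics/w18.png

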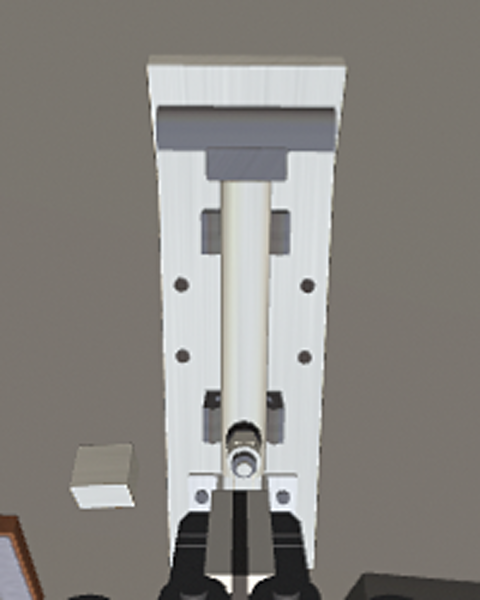

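View pics/t18.png

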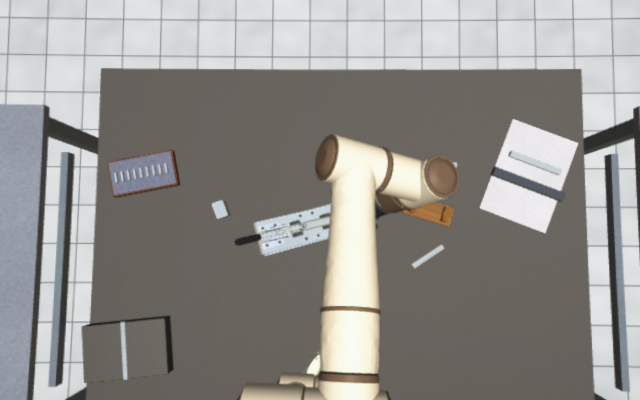

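```bash
python3 - <<'E'
from cell import robot
print(robot.job_done())
E
```

```text
the job is handed in; nothing more can be done
None
```

The bar is in both V-supports on the sine plate with its lower end against the stop, and the clamp handle is over past its dead point. I handed the job in at about 16 s; no verdict is reported.

- **Bar:** I took the 150 mm bar from the cradle, which measured 150.4 mm, so it is the largest. I lowered it until I felt contact in the V-supports and slid it down to the stop, where it pressed back with about 9 N without moving further. Then I let it go with the clamp still open.
- **Clamp:** I pushed the handle to its hard stop (33 N with only about 1 mm more travel) and pulled back. The handle stayed over.
- **Last checks:** The pictures show the bar touching the stop and centred in the V-supports, with the pad on it above the upper V-support. The arm is clear, with about 0 N on the wrist.
- **Bystanders:** I went nowhere near them. The small steel block looks unmoved, but the arm hid the ring gauge and the small V-block in the last top picture. I did not check those two at the end.
- **Not measured:** The camera is too coarse to read the handle angle exactly: its tip fell about 1–2 px from where 1.0 rad would put it, and 0.94 rad would look almost the same. My evidence that it is over is the hard stop and that it did not spring back. The pad's force on the bar could not be measured.

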